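# Hang the loading pail on the force gauge

## Task

Swing the folded wire bail of the small loading pail upright with a fingertip while the pail stays standing on the desk, then lift the pail by the blue tab on the bail and hang the bail on the upturned hook of the gauge stand, so that the pail hangs there freely and level. The gauge is delicate: never load its hook with more than 8 N, so let the hook take the whole weight before you let go. Do not tip the pail far, do not push on the stand with the robot, and leave the jaw insert, brass weight and steel roller where they are.

Things in the scene. Friction and masses are not known exactly. Their poses are not given: they have to be found in the camera images.
- pail_mid (a point): Centre, half-way up, of an open aluminium pail, 90 mm across the rim, 70 mm high, two brass discs fixed in it; weight unknown, 4.3 to 5.7 N with its bail. z up along the pail; y along the bail's hinge line, which runs 25 mm above this point. The folded bail slopes out over the -x side. Pivots at y = +-50 mm.
- bail_tab (a point): Centre of the blue grip tab on the middle of the bail, 104 mm from the hinge line. The tab is 10 mm thick (along the pail's x when upright), 26 mm wide (along the pail's y) and 37 mm long: 85 to 122 mm from the hinge line.
- bail (a joint): Angle of the bail: 0 folded down to the pail's -x side, where it still slopes 20 degrees up from the hinge line; 1.22 upright; stop at 2.4 towards +x. Light friction holds it where it is left.
- stand: Fixed gauge stand; origin under the centre of its grey base plate (160 x 120 x 12 mm). Steel column, 18 mm thick, 270 mm tall, at x = +55 mm. A steel hook rod, 8 mm thick, reaches towards -x from a white gauge clamped on the column (gauge front at x = +24 mm, its top about 40 mm above the hook).
- jaw_insert: Loose dark grey serrated steel jaw insert, 64 x 28 x 19 mm, lying on the desk; origin at its underside's centre. Leave alone.
- brass_weight: Loose brass check weight with knob, 38 mm across, 60 mm tall, standing; origin at its underside's centre. Leave alone.
- roller: Loose steel roller, 20 mm across, 60 mm tall, standing; origin at its underside's centre. Leave alone.
- bail_wire (a point): Middle of the bail's wire (steel, 6 mm thick, bail 106 mm wide), 84 mm from the hinge line, just below the tab, 20 mm from the tab's centre. The hook belongs under this point. Between the upright bail's wire and the pail's rim is 71 mm of free height.
- below_seat (a point): Point on top of the stand's base plate (12 mm above the desk) straight below the hook's seat, the rod's lowest point; axes as the stand. The hook's upturned tip ends 23 mm farther to -x, its top 10 mm above the seat. The unloaded seat's height differs: 200 to 230 mm above the desk, not reported. The hook is sprung: yields from about 0.9 N, 1 mm per further newton.
Mind the look-alikes: they are no part of the job. There is more than one size of the part that bears pail_mid; the job needs the larger.

How it is judged (in metres and radians):
On the way, in this order (a step that is already met when the one before it is completed fails the run):
1. the bail stands upright (within 0.25 rad) while the pail stands on the desk (value of joint bail between 0.97 and 1.47 rad and height (world z) of pail_mid below 0.042 m), for 0.2 s.
2. the pail hangs by its bail on the hook, clear of the desk (contact force between pail and stand above 2.5 N and z of pail_mid in the frame of stand above 0.065 m), for 0.2 s.
At the end, for the whole second after the job is handed in: The pail hangs from the hook alone: its bail upright within 0.35 rad with the tab above the hook's seat (within 16 mm along the hook, 20 mm across it), the pail level within 0.3 rad, its middle more than 65 mm above the desk, the hook carrying more than 3 N, and the pail at rest (under 0.06 m/s) (contact force between pail and stand above 3 N and z of pail_mid in the frame of stand above 0.065 m and x of bail_tab in the frame of stand between -0.056 and -0.022 m and y of bail_tab in the frame of stand between -0.02 and 0.02 m and value of joint bail between 0.87 and 1.57 rad and angle between pail_mid's own z axis and vertical below 0.3 rad and linear speed of pail below 0.06 m/s); the robot touches nothing.
It fails at once if the pail loads the gauge stand with more than 8 N (contact force between pail and stand above 8 N).
It fails at once if the pail tips more than 0.6 rad (angle between pail_mid's own z axis and vertical above 0.6 rad).
It fails at once if the robot pushes on the stand with more than 10 N (contact force between any of the fingers, the arm and stand above 10 N).
It fails at once if the jaw insert, brass weight or roller is moved more than 15 mm (distance of any of jaw_insert, brass_weight, roller from where it was at the start of the episode above 0.015 m).
It also fails if it takes over 61 s, if anything falls off the work surface, if the arm or the gripper's body presses on something with over 40 N, if the wrist force passes 120 N, or if a joint passes its speed limit or range.

## Robot

A 6-joint arm with a two-finger parallel gripper is mounted at the origin on a cart in front of the work surface, level with it; the furniture and walls round the work are solid. World frame = base frame: x ahead of the robot, y to its left, z up, the work surface at z = 0. Lengths are in mm, angles in rad, forces in N, time in s.
With the tool pointing down it reaches from about 275 to 1000 mm from the base axis. Payload 8.4 kg.
Tool frame: the origin (TCP) lies at the centre of the arm's flange, where the gripper is bolted on; the fingertips stand 173 mm ahead of it and the grasp point (between the pads) lies 155 mm ahead of it (tcp_to_tips is the distance from the TCP to the fingertips, in mm); z points along the fingers, x is the direction in which the jaws open and shut, and the axes are right-handed (so a half turn about z gives the same grasp; the last joint's range is limited). The gripper opens to 85 mm and grips with 20 to 120 N. Pads are 22 mm wide; open, the fingers measure 114 mm over their backs; the gripper's body (76 mm by 85 mm) begins 54 mm behind the grasp point. The pads swing forward as they close: fully open they stand 13 mm farther back than shut.
Start: joints at [-1.216, 0.353, 1.633, -0, 1.155, -0.002], TCP at [218.298, -585.641, 404.681] pointing down, gripper open.
Joint ranges: [-2.63, 2.63], [-0.92, 2.1], [0.06, 2.66], [-1.3, 4.44], [0, 2.69], [-3.02, 3.02]. Speed limits (rad/s): [2.22, 2.22, 2.79, 3.14, 3.14, 3.14].

## Interface

Orientations are given as [roll, pitch, yaw] about the fixed x, y, z axes, in that order (R = Rz(yaw) Ry(pitch) Rx(roll)).
In Python, from rig import sense, grab_frame, camera_info, sign_off, tcp_to_tips gives the robot as it stands.
- The arm moves only by the shell command python3 -m creep 'ROWS' [FORCE]. ROWS is text: rows parted by semicolons, each of 5 numbers parted by spaces: the opening in per cent of the stroke, from 0 (shut) to 100 (fully open), then the shift along the tool's x, y, z in cm, then the turn about the tool's z in degrees. In form: fingers tx ty tz roll; .... A call has 1 to 20 rows; each row is the pose to reach, as a shift and turn from the pose measured when the call began, along the tool's axes at that moment; what a row does not reach only later rows make up. A row lasts 1/10 s, in which the tool goes at most 50 mm and 8.59 degrees, less where a joint would pass 70% of its speed; a pose out of reach is approached as far as the arm can. A call with a gripper value outside its range is refused whole. The fingers move at their own pace and stop on an object; FORCE is the grip in N (left out, the last holds). Time passes only in rows, so rows that repeat a pose let the fingers close. It gives the time, the measured TCP pose, the force and the opening at its end, in the units of the state.
- sense(): the state, without advancing time (a new reading comes with each control period).
- grab_frame(name): name is "scene" or "top" or "wrist"; returns (picture, depth): 480x640x3 uint8, blue, green, red; 480x640 float32, mm along the optical axis (not along the pixel's ray), 0 where there is no reading.
- camera_info(name): a dict with "vertical_fov" (degrees; the focal length in pixels is half the picture's height over the tangent of half this angle, whatever the lens; pixels are square), "cx", "cy" (the principal point, pixels), "world_to_cam" (4x4, takes a point from world to camera coordinates). Camera axes: x right, y down, z forward; pixel columns grow to the right and rows downward; lengths in mm; the calibration is good to about 2 mm. A picture is of the moment at which its call begins: read the wrist's pose just before it. camera_info takes no time and is no camera call; for the wrist camera it gives the pose at the moment of the call.
- sign_off(): hands the job in, once; it reports no verdict.
The state is a dict: "clock": time; "qpos": joint angles; "qvel": joint speeds; "joint_efforts": joint torques, N m; "eef_pos": TCP position; "tcp_rot": TCP orientation; "contact_force": force on the tool from outside, world axes, zero at the start; "wrist_torque": the same for the moment, N m; "opening": opening from 0.0 (shut) to 1.0 (fully open).
Only numpy, scipy, OpenCV 4.12 (cv2) and the standard library are available. Lean on these libraries where they do the work, as an engineer would, in place of code of your own. Each camera call takes 0.05 s, during which the arm holds its last target.

## Working session

There is one attempt and no reset: what is moved stays moved. The work goes in short steps, Python scripts to look and compute and a shell command to move; the robot and the scene stay as the last step left them, time stands still between calls to the robot, and variables do not carry over. Pictures are saved under pics/ and viewed, and the job is handed in when it is done.

```bash
ls; mkdir -p pics; python3 - <<'E'
from rig import *
import cv2,numpy as np
print(sense())
for n in ["scene","top","wrist"]:
    im,d=grab_frame(n); cv2.imwrite(f"pics/{n}0.png",im); np.save(f"{n}0.npy",d)
    c=camera_info(n); print(n,c["vertical_fov"],c["cx"],c["cy"],np.round(c["world_to_cam"],3).tolist())
E
```

```text
pics
{'clock': 0.0, 'qpos': array([-1.21641420e+00,  3.53632974e-01,  1.63413016e+00,  1.21355448e-05,
        1.15520900e+00, -2.38156038e-03]), 'qvel': array([ 3.55232265e-04, -1.57266981e-04, -8.30118812e-04,  5.27970697e-04,
        1.45832335e-03, -9.34136956e-05]), 'joint_efforts': array([ 3.00652493e-03, -6.05248833e+01, -3.42064977e+01,  9.76349838e-05,
        9.47398221e-03, -9.20619868e-06]), 'eef_pos': array([ 218.20762677, -585.41828753,  403.97269862]), 'tcp_rot': array([-3.14157827e+00,  1.37944490e-03, -1.21403753e+00]), 'contact_force': array([ 0.17682895,  0.36375486, -0.6942075 ]), 'wrist_torque': array([ 0.02036178, -0.02373643, -0.00382757]), 'opening': 1.0017594334109894}
scene 48.082009316055746 321.42273558457504 239.41240324289575 [[-0.725, -0.688, -0.014, 405.445], [-0.5, 0.54, -0.677, 403.57], [0.473, -0.484, -0.736, 597.471], [0.0, 0.0, 0.0, 1.0]]
top 44.21316669230465 306.8193079743776 248.2712861299724 [[0.026, -1.0, 0.004, -102.555], [-0.983, -0.026, -0.181, 620.602], [0.181, 0.001, -0.984, 1044.451], [0.0, 0.0, 0.0, 1.0]]
wrist 58.674298240665 324.0256135525996 239.8382438970606 [[0.349, -0.937, -0.002, -624.118], [-0.889, -0.332, 0.315, -41.062], [-0.296, -0.108, -0.949, 380.314], [0.0, 0.0, 0.0, 1.0]]
```

View pics/scene0.png

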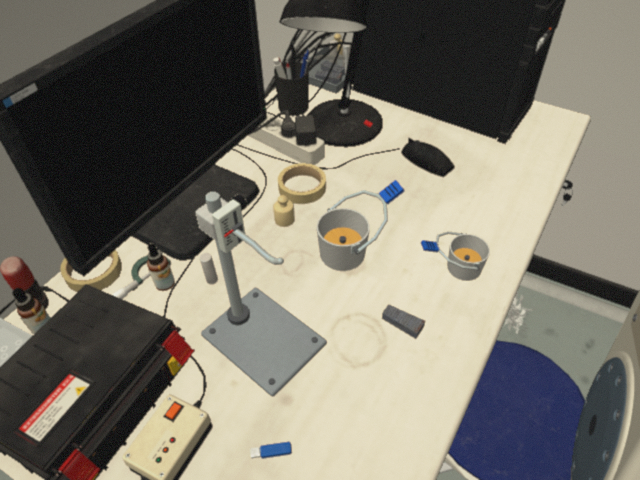

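View pics/top0.png

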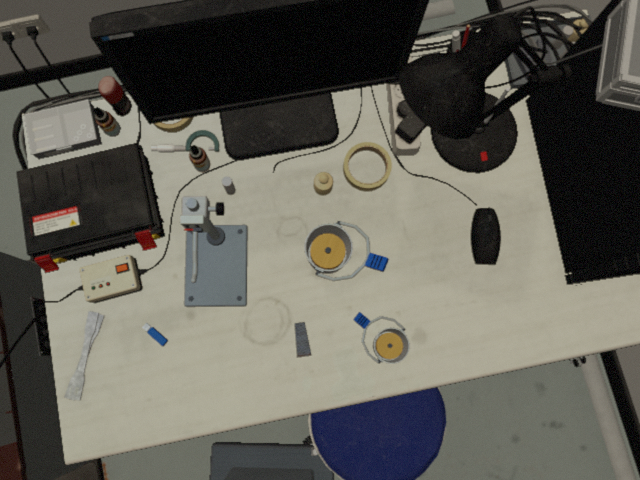

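View pics/wrist0.png

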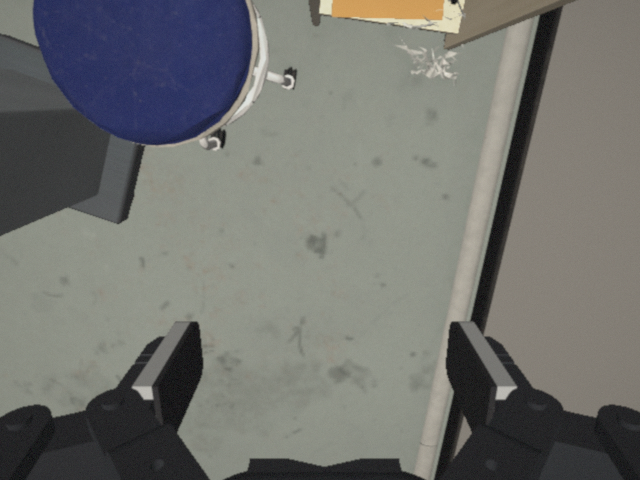

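Larger pail is at top (328,250), scene (343,235), with its tab at top (377,262). The smaller look-alike is at top (390,345). The job needs the larger one. I'll confirm that with an enlarged crop and measure the parts.

```bash
cat > h.py <<'E'
import numpy as np,cv2
from rig import *
def cloud(d,c):
    f=240/np.tan(np.radians(c["vertical_fov"]/2)); v,u=np.mgrid[0:480,0:640]
    P=np.stack([(u-c["cx"])/f*d,(v-c["cy"])/f*d,d],-1)
    T=np.linalg.inv(np.array(c["world_to_cam"])); W=P@T[:3,:3].T+T[:3,3]; W[d<=0]=np.nan; return W
def proj(p,c):
    f=240/np.tan(np.radians(c["vertical_fov"]/2)); T=np.array(c["world_to_cam"]); q=T[:3,:3]@np.array(p)+T[:3,3]
    return q[0]/q[2]*f+c["cx"],q[1]/q[2]*f+c["cy"]
E
python3 - <<'E'
from h import *
ims={n:cv2.imread(f"pics/{n}0.png") for n in("scene","top")}
a=cv2.resize(ims["top"][200:370,170:420],None,fx=3,fy=3)
cv2.imwrite("pics/ctop.png",a)
a=cv2.resize(ims["scene"][170:400,190:500],None,fx=2.5,fy=2.5,interpolation=cv2.INTER_CUBIC)
cv2.imwrite("pics/cscene.png",a)
for n in("top","scene"):
    W=cloud(np.load(n+"0.npy"),camera_info(n)); np.save("W"+n,W)
    im=ims[n].astype(int); hsv=cv2.cvtColor(ims[n],cv2.COLOR_BGR2HSV)
    blue=(hsv[...,0]>100)&(hsv[...,0]<120)&(hsv[...,1]>150)
    k,l,st,ce=cv2.connectedComponentsWithStats(blue.astype(np.uint8))
    for i in range(1,k):
        if 30<st[i,4]<1500: 
            w=W[l==i]; print(n,"blue",ce[i].round(),st[i,4],np.nanmedian(w,0).round(1), np.nanpercentile(w,[5,95],axis=0).round(0).tolist())
    org=(hsv[...,0]>10)&(hsv[...,0]<22)&(hsv[...,1]>140)
    k,l,st,ce=cv2.connectedComponentsWithStats(org.astype(np.uint8))
    for i in range(1,k):
        if st[i,4]>100: print(n,"disc",ce[i].round(),st[i,4],np.nanmedian(W[l==i],0).round(1))
    # desk z
    print("desk",[W[r,c].round(1).tolist() for r,c in ((330,260),(250,420))])
W=np.load("Wtop.npy")
for r in range(226,306,12): print(r,[W[r,c].round(0).tolist() for c in (187,216,245)])
for r in range(205,290,6): print("hook",r,[W[r,c].round(0).tolist() for c in (190,193,196)])
E
```

```text
top blue [376. 262.] 245 [ 591.3 -208.2  117.6] [[580.0, -223.0, 109.0], [603.0, -195.0, 125.0]]
top blue [362. 320.] 117 [ 491.6 -188.6   73.6] [[483.0, -198.0, 68.0], [501.0, -178.0, 78.0]]
top blue [157. 336.] 136 [455.7 192.6   7.9] [[445.0, 179.0, 4.0], [468.0, 208.0, 11.0]]
top blue [424. 397.] 48 [ 334.2 -376.2 -323.9] [[325.0, -391.0, -327.0], [350.0, -365.0, -319.0]]
top blue [412. 397.] 31 [ 335.7 -348.6 -322.4] [[328.0, -357.0, -326.0], [343.0, -338.0, -319.0]]
top blue [440. 406.] 61 [ 316.9 -417.3 -328.3] [[298.0, -427.0, -339.0], [335.0, -409.0, -323.0]]
top blue [364. 408.] 74 [ 305.2 -234.6 -323.1] [[293.0, -258.0, -330.0], [321.0, -210.0, -317.0]]
top blue [413. 411.] 125 [ 303.2 -350.6 -322.7] [[284.0, -372.0, -327.0], [319.0, -320.0, -319.0]]
top blue [431. 408.] 41 [ 310.6 -394.  -324.3] [[299.0, -404.0, -329.0], [320.0, -380.0, -319.0]]
top blue [339. 442.] 1006 [ 223.6 -174.1 -325.1] [[174.0, -232.0, -332.0], [286.0, -117.0, -320.0]]
top blue [402. 455.] 1414 [ 196.4 -331.6 -324.6] [[152.0, -393.0, -331.0], [270.0, -249.0, -319.0]]
top blue [336. 466.] 60 [ 169.
[... 1667 characters left out ...]
0, 87.0, 234.0]]
hook 241 [[639.0, 141.0, 13.0], [597.0, 91.0, 237.0], [597.0, 87.0, 236.0]]
hook 247 [[628.0, 141.0, 10.0], [588.0, 91.0, 235.0], [588.0, 86.0, 234.0]]
hook 253 [[616.0, 140.0, 13.0], [578.0, 90.0, 234.0], [579.0, 87.0, 230.0]]
hook 259 [[604.0, 139.0, 13.0], [569.0, 90.0, 233.0], [569.0, 86.0, 232.0]]
hook 265 [[593.0, 138.0, 11.0], [560.0, 90.0, 230.0], [561.0, 86.0, 228.0]]
hook 271 [[581.0, 137.0, 14.0], [551.0, 89.0, 230.0], [551.0, 85.0, 229.0]]
hook 277 [[569.0, 137.0, 13.0], [540.0, 87.0, 238.0], [542.0, 85.0, 228.0]]
hook 283 [[558.0, 136.0, 12.0], [558.0, 130.0, 11.0], [558.0, 124.0, 13.0]]
hook 289 [[546.0, 135.0, 12.0], [546.0, 129.0, 15.0], [546.0, 123.0, 16.0]]
```

View pics/ctop.png

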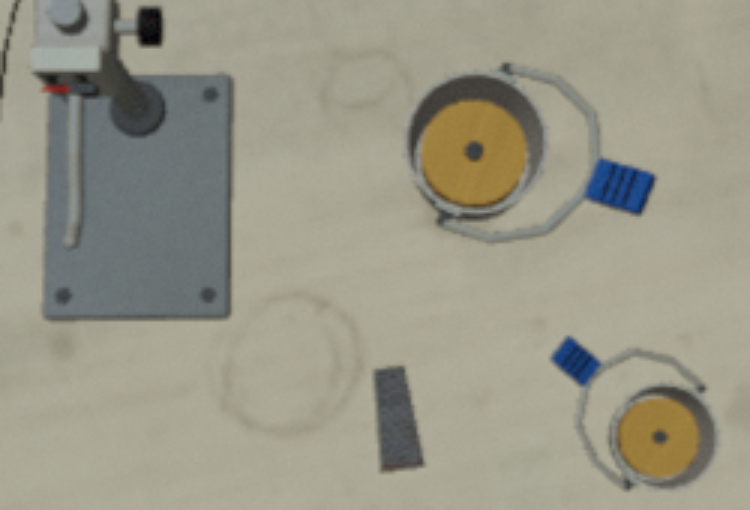

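View pics/cscene.png

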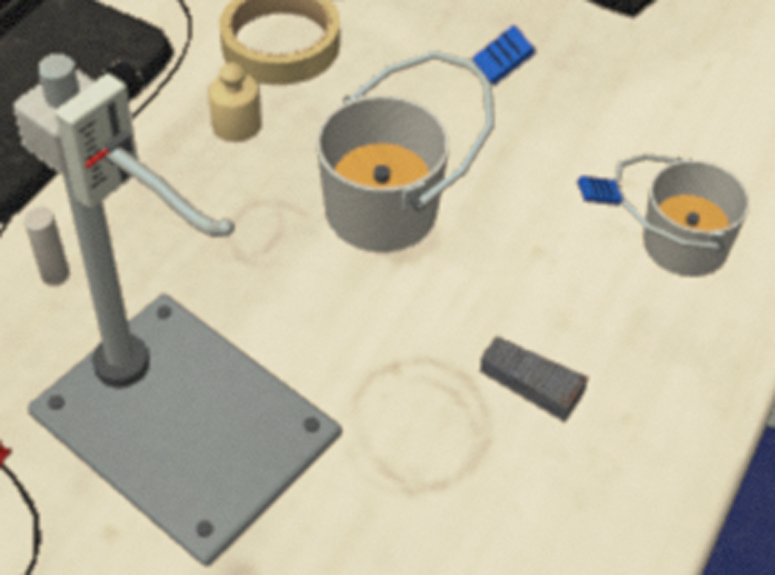

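```bash
python3 - <<'E'
from h import *
from scipy.optimize import least_squares
for n in("top","scene"):
    W=np.load(f"W{n}.npy"); 
    im=cv2.imread(f"pics/{n}0.png").astype(int)
    hsv=cv2.cvtColor(im.astype(np.uint8),cv2.COLOR_BGR2HSV)
    x,y,z=W[...,0],W[...,1],W[...,2]
    m=(np.hypot(x-625,y+128)<60)
    ww=W[m]; print(n,"rim z hist",np.histogram(ww[:,2],bins=range(0,120,5)))
    m2=m&(z>55)&(z<80)
    p=W[m2][:,:2]
    # rim: robust circle r=45
    r=least_squares(lambda q:np.hypot(p[:,0]-q[0],p[:,1]-q[1])-44.5,[625,-128],loss="soft_l1",f_scale=2); print("pail centre",r.x,len(p))
    # base plate
    m3=(z>7)&(z<17)&(abs(x-600)<110)&(abs(y-90)<90)&(hsv[...,2]<170)&(hsv[...,1]>20)
    k,l,st,ce=cv2.connectedComponentsWithStats(m3.astype(np.uint8)); i=1+np.argmax(st[1:,4])
    q=W[l==i][:,:2].astype(np.float32); print("plate",cv2.minAreaRect(q),np.percentile(q,[1,99],axis=0))
    # hook
    m4=(z>205)&(z<245)&(abs(y-88)<12)&(x>530)&(x<612)
    h=W[m4]; print("hook fit y(x)",np.polyfit(h[:,0]-580,h[:,1],1))
    for a in range(530,612,6):
        s=h[(h[:,0]>=a)&(h[:,0]<a+6)]
        if len(s): print(a+3,len(s),"z p10,50,90",np.percentile(s[:,2],[10,50,90]).round(1),"y",np.percentile(s[:,1],[5,50,95]).round(1))
    # tab line
    b=(hsv[...,0]>100)&(hsv[...,0]<120)&(hsv[...,1]>150)&(z>95)&(z<140)&(abs(x-590)<40)&(abs(y+205)<40)
    t=W[b]; c=t.mean(0); u,s,v=np.linalg.svd(t-c); print("tab",c,s/np.sqrt(len(t)),v)
    # bail wire
    m5=(z>50)&(z<120)&(np.hypot(x-625,y+128)>48)&(np.hypot(x-625,y+128)<90)&(y<-100)
    w=W[m5]; 
    for zz in range(50,120,8):
        s=w[(w[:,2]>=zz)&(w[:,2]<zz+8)]
        if len(s): print("wire",zz,len(s),s.mean(0).round(0))
E
```

```text
top rim z hist (array([489,  56,  39,  49,  53, 110, 756, 233,  63,  44,  50,  56,  78,
       209, 153,  27,  11,   9,   2,   0,   0,   0,   0]), array([  0,   5,  10,  15,  20,  25,  30,  35,  40,  45,  50,  55,  60,
        65,  70,  75,  80,  85,  90,  95, 100, 105, 110, 115]))
pail centre [ 622.53333731 -125.26474138] 523
plate ((594.4656372070312, 88.24079895019531), (153.75694274902344, 116.18171691894531), 2.3956849575042725) [[519.02488464  33.42327072]
 [670.39379883 145.31817856]]
hook fit y(x) [3.58906484e-02 8.87845084e+01]
533 13 z p10,50,90 [237.  237.8 239.7] y [84.3 86.7 90.3]
539 17 z p10,50,90 [231.9 236.6 238.4] y [84.4 86.2 90.7]
545 19 z p10,50,90 [228.7 231.  234.2] y [84.7 87.7 90.3]
551 16 z p10,50,90 [226.6 229.1 230.6] y [84.8 88.  91.8]
557 25 z p10,50,90 [225.4 227.6 229.7] y [84.5 88.2 92. ]
563 23 z p10,50,90 [226.9 227.8 231.4] y [84.6 87.7 92.5]
569 24 z p10,50,90 [227.3 230.  232.5] y [84.7 88.1 92.3]
575 21 z p10,50,90 [229.6 231.5 235.3] y [85.8 88.4 92.5]
581 20 z p10,50,90 [231.8 233.8 235.5] y [86.  88.8 92.2]
587 20 z p10,50,90 [231.8 234.3 235
[... 1881 characters left out ...]
0,90 [230.6 233.4 234.9] y [89.8 93.6 95.9]
599 27 z p10,50,90 [231.7 233.5 234.5] y [89.4 93.3 95.9]
605 22 z p10,50,90 [231.5 233.8 234.7] y [90.4 94.2 96.1]
611 20 z p10,50,90 [231.4 233.8 235.2] y [90.6 94.3 96.6]
tab [ 591.10028896 -203.16676322  114.81072719] [9.70691237 7.2142139  1.48354775] [[-0.29168229 -0.8193315   0.49357606]
 [ 0.94363936 -0.33086856  0.00841179]
 [-0.15641676 -0.46821137 -0.86966195]]
wire 50 8 [ 581. -102.   54.]
wire 58 60 [ 596. -114.   63.]
wire 66 73 [ 610. -132.   70.]
wire 74 67 [ 608. -147.   78.]
wire 82 76 [ 606. -161.   86.]
wire 90 93 [ 600. -175.   95.]
wire 98 118 [ 596. -186.  102.]
wire 106 126 [ 594. -196.  110.]
wire 114 81 [ 592. -206.  117.]
```

The crop confirms the large pail: its rim is about 90 mm across and its tab sits at z≈112, sloping 29°. My plan is to straddle the tab with open jaws along pail x, let the outer finger push the bail up, then close on the tab. Next I'll compute the pre-pose.

```bash
cat >> h.py <<'E'
from scipy.spatial.transform import Rotation as Ro
def to(target,yaw_deg):
    s=sense(); R=Ro.from_euler('xyz',s["tcp_rot"]).as_matrix()
    d=R.T@(np.array(target)-s["eef_pos"])/10
    Rt=Ro.from_euler('xyz',[np.pi,0,np.radians(yaw_deg)]).as_matrix()
    rv=Ro.from_matrix(R.T@Rt).as_rotvec(degrees=True)
    print("t",round(s["clock"],2),"pos",s["eef_pos"].round(1),"rpy",np.degrees(s["tcp_rot"]).round(2),"F",s["contact_force"].round(2),"op",round(s["opening"],3),"q6",round(s["qpos"][5],2))
    print("move cm",d.round(2),"turn",rv.round(1))
E
python3 - <<'E'
from h import *
print(tcp_to_tips)
to([592.3,-203.2,400],68.8)
T=np.linalg.inv(camera_info("wrist")["world_to_cam"]); s=sense()
print(Ro.from_euler('xyz',s["tcp_rot"]).as_matrix().T@(T[:3,3]-s["eef_pos"]))
E
```

```text
173.4
t 0.15 pos [ 218.2 -585.5  404.1] rpy [-1.800e+02  6.000e-02 -6.956e+01] F [-0.11 -0.33 -0.08] op 1.0 q6 -0.0
move cm [-22.75 -48.4    0.44] turn [-1.000e-01  0.000e+00 -1.384e+02]
[ 1.13466565e-03 -8.04912625e+01  3.13133688e+01]
```

```bash
python3 -m creep '100 -2 -4 0 -8; 100 -4 -8 0 -16; 100 -6 -12 0 -24; 100 -8 -16 0 -32; 100 -10 -20 0 -40; 100 -12 -24 0 -48; 100 -14 -28 0 -56; 100 -15.5 -32 0 -64; 100 -17 -36 0 -72; 100 -18.5 -40 0 -80; 100 -20 -43 0 -88; 100 -21.5 -46 0 -96; 100 -22.7 -48.4 0 -104; 100 -22.7 -48.4 0 -112; 100 -22.7 -48.4 0 -120; 100 -22.7 -48.4 0 -128; 100 -22.7 -48.4 0.4 -136; 100 -22.7 -48.4 0.4 -138.4; 100 -22.7 -48.4 0.4 -138.4' 40
python3 - <<'E'
from h import *
to([592.3,-203.2,262],68.8)
c=camera_info("wrist")
im,d=grab_frame("wrist"); cv2.imwrite("pics/w1.png",im); W=cloud(d,c); np.save("Ww1",W)
hsv=cv2.cvtColor(im,cv2.COLOR_BGR2HSV)
b=(hsv[...,0]>100)&(hsv[...,0]<120)&(hsv[...,1]>150)&(W[...,2]>90)&(W[...,2]<140)
t=W[b]; print("tab",len(t),t.mean(0)); u,s,v=np.linalg.svd(t-t.mean(0)); print(v)
x,y,z=W[...,0],W[...,1],W[...,2]
for n,X in(("rim",W[(np.hypot(x-623,y+124)<60)&(z>60)&(z<75)]),): print(n,len(X),X.mean(0) if len(X) else 0,np.histogram(X[:,2],8))
E
```

```text
clock: 2.05
eef_pos: [592.4, -203.7, 400.0]
tcp_rot: [-3.14, -0.001, 1.202]
contact_force: [-0.4, -0.8, 0.6]
opening: 1.0
t 2.05 pos [ 592.4 -203.7  400. ] rpy [-1.7992e+02 -4.0000e-02  6.8870e+01] F [-0.43 -0.81  0.56] op 1.0 q6 -1.54
move cm [ 0.03 -0.   13.8 ] turn [-0.1 -0.   0.1]
tab 1844 [ 590.42933944 -207.76886949  116.58731816]
[[ 0.32695524  0.823465   -0.46368702]
 [-0.93338784  0.35819211 -0.02203508]
 [ 0.14794392  0.44000431  0.88572501]]
rim 3295 [ 625.5518514  -121.88946364   67.36133678] (array([ 259,  338,  348,  323, 1058,  815,   90,   64]), array([60.00356211, 61.87509817, 63.74663422, 65.61817027, 67.48970633,
       69.36124238, 71.23277843, 73.10431449, 74.97585054]))
```

View pics/w1.png

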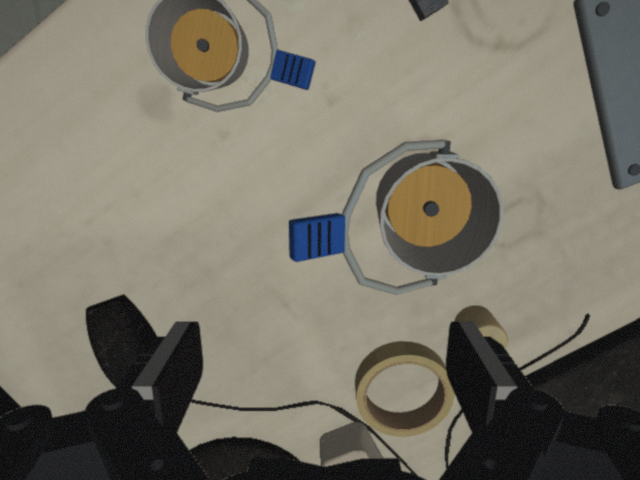

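The wrist view shows the tab at (317,238) and the pail at (430,208), within about 2 mm of the top camera's fix. I'll descend to straddle the tab.

```bash
python3 -m creep '100 0 0 3 0; 100 0 0 6 0; 100 0 0 9 0; 100 0 0 11.5 0; 100 0 0 13.3 0; 100 0 0 13.8 0; 100 0 0 13.8 0'
python3 - <<'E'
from h import *
to([592.3,-203.2,262],68.8)
im,d=grab_frame("scene"); cv2.imwrite("pics/s2.png",cv2.resize(im[60:300,230:550],None,fx=2.4,fy=2.4))
E
```

```text
clock: 2.8
eef_pos: [592.2, -203.5, 261.6]
tcp_rot: [-3.139, -0.001, 1.199]
contact_force: [-0.4, -0.7, -0.4]
opening: 1.004
t 2.8 pos [ 592.2 -203.5  261.6] rpy [-1.7986e+02 -4.0000e-02  6.8720e+01] F [-0.39 -0.69 -0.42] op 1.004 q6 -1.53
move cm [ 0.03  0.   -0.04] turn [-0.1 -0.  -0.1]
```

View pics/s2.png

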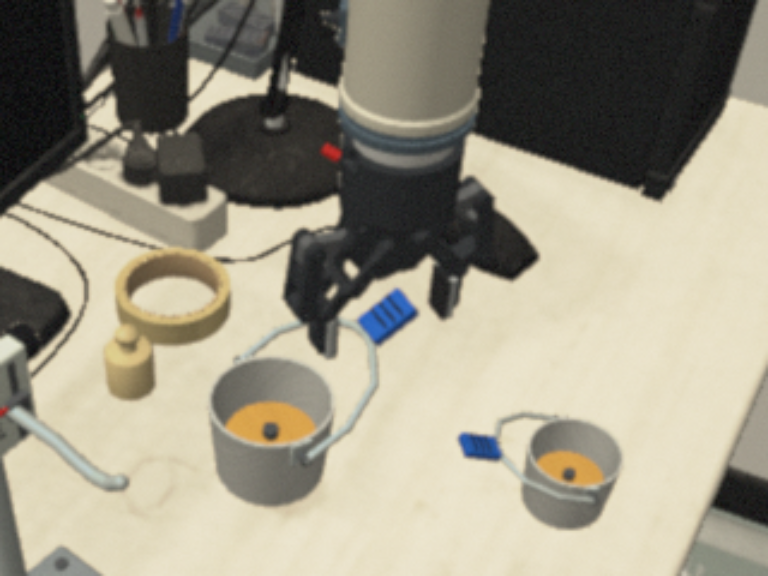

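The jaws straddle the tab, with the outer finger at (443,290) beyond its end. Now I'll sweep the bail up along its arc.

```bash
python3 -m creep '100 0 0 0.5 0; 100 0.7 0 0.6 0; 100 1.4 0 0.4 0; 100 2.1 0 -0.1 0; 100 2.6 0 -0.8 0; 100 3.1 0 -1.4 0; 100 3.6 0 -2.0 0; 100 4.2 0 -2.6 0; 100 4.8 0 -3.2 0; 100 5.4 0 -3.7 0; 100 6 0 -4.1 0; 100 6.6 0 -4.5 0; 100 7.2 0 -4.9 0; 100 7.8 0 -5.2 0; 100 8.4 0 -5.4 0; 100 8.4 0 -5.4 0'
python3 - <<'E'
from h import *
to([623,-125.5,336],68.8)
im,d=grab_frame("scene"); cv2.imwrite("pics/s3.png",cv2.resize(im[60:300,230:550],None,fx=2.4,fy=2.4))
E
```

```text
clock: 4.45
eef_pos: [623.4, -124.6, 316.9]
tcp_rot: [-3.141, -0.001, 1.2]
contact_force: [-0.0, -0.2, 0.4]
opening: 0.998
t 4.45 pos [ 623.4 -124.6  316.9] rpy [-1.7997e+02 -6.0000e-02  6.8770e+01] F [-0.03 -0.25  0.44] op 0.998 q6 -1.4
move cm [-0.09 -0.01 -1.91] turn [-0.  -0.1 -0. ]
```

View pics/s3.png

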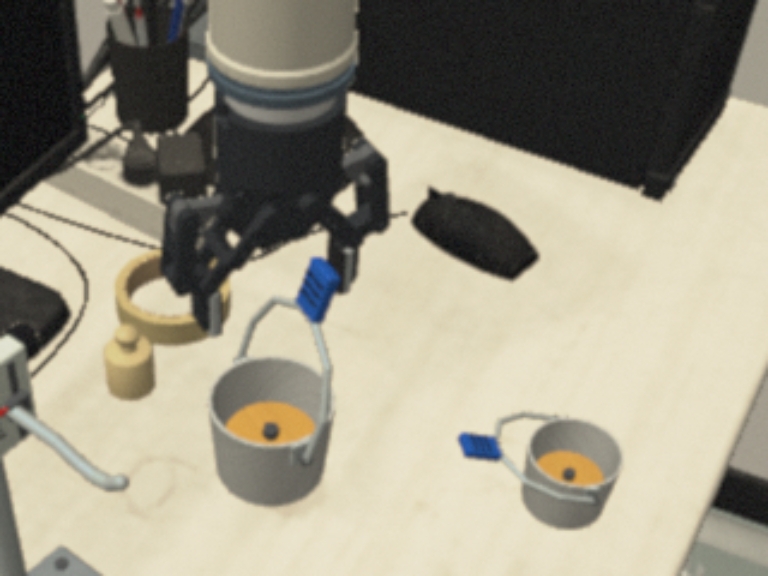

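The bail is up at about 70° and the pail hasn't moved. Next I'll close on the tab, rising as the pads swing forward.

```bash
python3 -m creep '90 0 0 -0.1 0; 80 0 0 -0.4 0; 70 0 0 -0.7 0; 60 0 0 -1 0; 50 0 0 -1.3 0; 40 0 0 -1.5 0; 30 0 0 -1.8 0; 25 0 0 -1.9 0; 25 0 0 -1.9 0'
python3 - <<'E'
from h import *
to([623,-125.5,336],68.8)
im,d=grab_frame("scene"); cv2.imwrite("pics/s4.png",cv2.resize(im[60:300,230:550],None,fx=2.4,fy=2.4))
E
```

```text
clock: 5.4
eef_pos: [623.2, -125.0, 335.9]
tcp_rot: [-3.141, -0.001, 1.2]
contact_force: [-0.5, -0.5, 0.4]
opening: 0.249
t 5.4 pos [ 623.2 -125.   335.9] rpy [-1.7997e+02 -5.0000e-02  6.8760e+01] F [-0.54 -0.55  0.38] op 0.249 q6 -1.4
move cm [-0.05 -0.01 -0.01] turn [-0.  -0.1 -0. ]
```

View pics/s4.png

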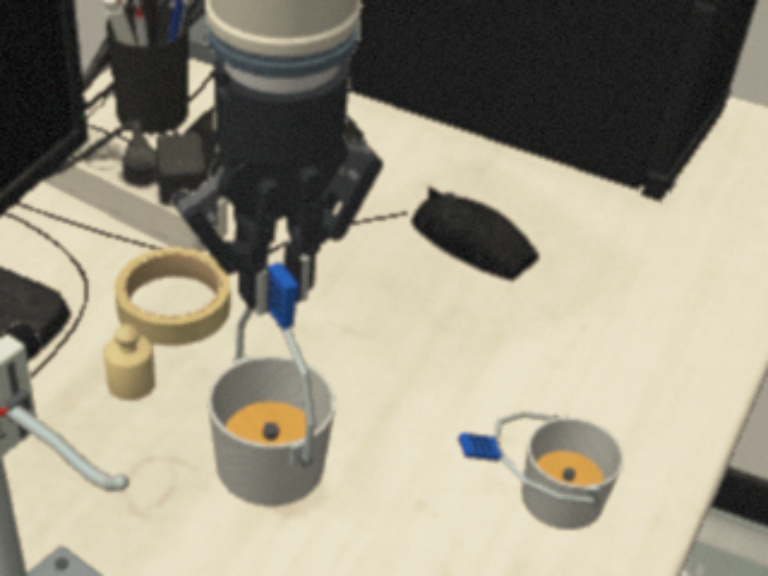

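The tab is between the pads, so I'll grip it, check the forces, then lift.

```bash
python3 -m creep '12 0 0 0 0; 5 0 0 0 0; 0 0 0 0 0; 0 0 0 0 0; 0 0 0 0 0; 0 0 0 0 0; 0 0 0 0 0' 60
python3 -m creep '0 0 0 -0.1 0; 0 0 0 -0.3 0; 0 0 0 -0.6 0; 0 0 0 -1 0; 0 0 0 -1.5 0; 0 0 0 -2 0; 0 0 0 -2 0; 0 0 0 -2 0; 0 0 0 -2 0'
python3 - <<'E'
from h import *
to([500,88,452],1.8)
im,d=grab_frame("scene"); cv2.imwrite("pics/s5.png",cv2.resize(im[60:300,230:550],None,fx=2.4,fy=2.4))
E
```

```text
clock: 6.15
eef_pos: [623.2, -124.9, 335.8]
tcp_rot: [-3.141, -0.001, 1.2]
contact_force: [0.1, 1.7, 3.1]
opening: 0.103
clock: 7.05
eef_pos: [623.1, -124.9, 355.6]
tcp_rot: [-3.141, -0.001, 1.2]
contact_force: [0.4, 0.2, -4.9]
opening: 0.098
t 7.05 pos [ 623.1 -124.9  355.6] rpy [-1.7994e+02 -6.0000e-02  6.8760e+01] F [ 0.35  0.16 -4.93] op 0.098 q6 -1.4
move cm [ 15.4 -19.2  -9.6] turn [-0.1 -0.  67. ]
```

View pics/s5.png

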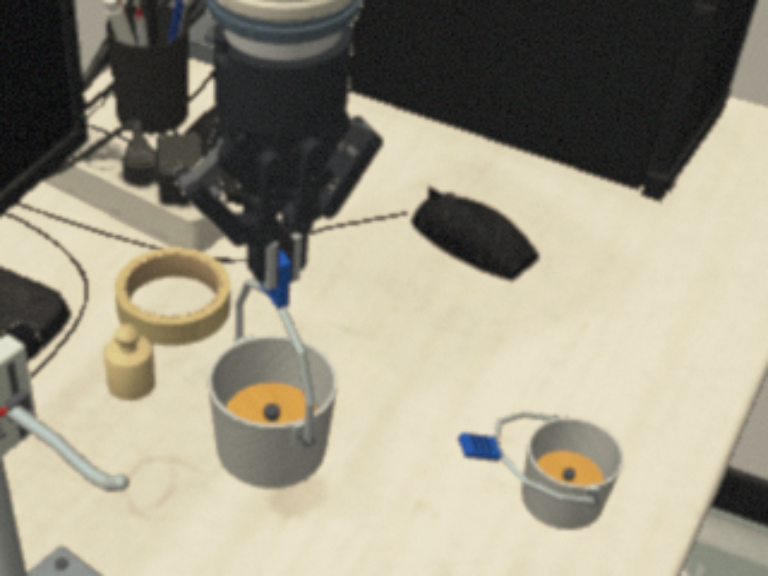

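It hangs freely, about 5 N and level. I'll raise it, then carry it with the turn to in front of the hook, well short of the hook at first.

```bash
python3 -m creep '0 0 0 -0.3 0; 0 0 0 -1 0; 0 0 0 -2 0; 0 0 0 -3 0; 0 0 0 -4 0; 0 0 0 -5 0; 0 0 0 -6 0; 0 0 0 -7 1; 0 0 0 -8 2; 0 0.1 -0.3 -8.8 4; 0 0.2 -0.8 -9.3 6; 0 0.3 -1.4 -9.5 9; 0 0.5 -2 -9.5 12; 0 0.6 -2.7 -9.5 15; 0 0.8 -3.4 -9.5 18; 0 1 -4.1 -9.5 21; 0 1.1 -4.8 -9.5 24; 0 1.3 -5.5 -9.5 27; 0 1.4 -6.1 -9.5 29; 0 1.5 -6.5 -9.5 30'
python3 - <<'E'
from h import *
to([485,-30,450],1.8)
E
```

```text
clock: 9.1
eef_pos: [567.7, -87.3, 451.1]
tcp_rot: [-3.14, -0.0, 0.675]
contact_force: [0.3, 1.0, -4.7]
opening: 0.101
t 9.1 pos [567.7 -87.3 451.1] rpy [-1.7992e+02 -2.0000e-02  3.8660e+01] F [ 0.34  0.97 -4.7 ] op 0.101 q6 -0.83
move cm [-2.87 -9.64  0.12] turn [-0.1  0.  36.9]
```

```bash
python3 -m creep '0 -0.1 -0.3 0 1; 0 -0.3 -0.8 0 3; 0 -0.5 -1.4 0 6; 0 -0.7 -2.1 0 9; 0 -0.9 -2.8 0 12; 0 -1.1 -3.6 0 15; 0 -1.3 -4.4 0 18; 0 -1.5 -5.2 0 21; 0 -1.8 -6 0 24; 0 -2 -6.8 0 27; 0 -2.2 -7.5 0 30; 0 -2.4 -8.2 0 32; 0 -2.6 -8.8 0 34; 0 -2.8 -9.3 0 36; 0 -2.9 -9.6 0 37; 0 -2.9 -9.6 0 37; 0 -2.9 -9.6 0 37'
python3 - <<'E'
from h import *
to([488,88,450],1.8)
im,d=grab_frame("top"); cv2.imwrite("pics/t6.png",im)
W=cloud(d,camera_info("top")); np.save("Wt6",W)
E
```

```text
clock: 10.8
eef_pos: [485.2, -30.5, 451.4]
tcp_rot: [-3.14, 0.0, 0.03]
contact_force: [0.5, -0.3, -5.0]
opening: 0.099
t 10.8 pos [485.2 -30.5 451.4] rpy [-179.93    0.      1.7 ] F [ 0.46 -0.3  -5.02] op 0.099 q6 -0.1
move cm [  0.63 -11.84   0.15] turn [-0.1  0.  -0.1]
```

View pics/t6.png

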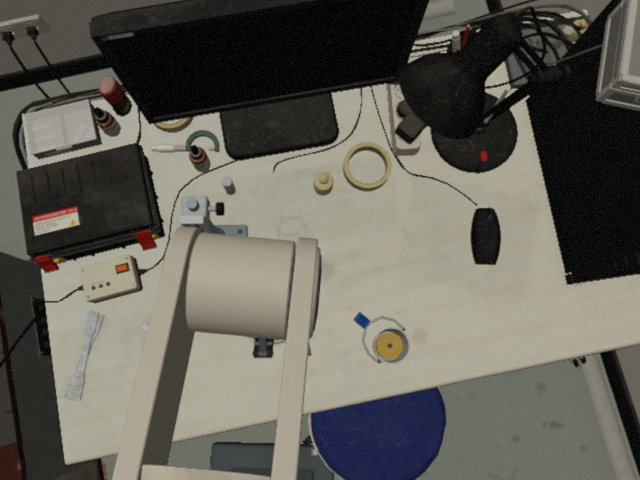

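```bash
python3 -m creep '0 0 -0.3 0 0; 0 0.1 -1 0 0; 0 0.1 -1.8 0 0; 0 0.1 -2.8 0 0; 0 0.2 -3.8 0 0; 0 0.2 -4.8 0 0; 0 0.2 -5.8 0 0; 0 0.2 -6.8 0 0; 0 0.2 -7.8 0 0; 0 0.2 -8.8 0 0; 0 0.2 -9.8 0 0; 0 0.2 -10.7 0 0; 0 0.2 -11.4 0 0; 0 0.2 -11.8 0 0; 0 0.2 -11.9 0 0; 0 0.2 -11.9 0 0; 0 0.2 -11.9 0 0'
python3 - <<'E'
from h import *
to([556,88,450],1.8)
for n in("wrist","scene"):
    c=camera_info(n); im,d=grab_frame(n); cv2.imwrite(f"pics/{n}7.png",im); W=cloud(d,c); np.save(f"W{n}7",W)
    x,y,z=W[...,0],W[...,1],W[...,2]
    m=(z>205)&(z<245)&(abs(y-88)<15)&(x>520)&(x<612); h=W[m]
    for a in range(520,612,6):
        s=h[(h[:,0]>=a)&(h[:,0]<a+6)]
        if len(s)>4: print(n,a+3,len(s),"z",np.percentile(s[:,2],[10,50,90]).round(1),"y",np.percentile(s[:,1],[5,50,95]).round(1))
    hsv=cv2.cvtColor(im,cv2.COLOR_BGR2HSV)
    b=(hsv[...,0]>100)&(hsv[...,0]<120)&(hsv[...,1]>150)&(abs(x-488)<40)&(abs(y-88)<40)&(z>200)
    if b.any(): print("tab",b.sum(),np.percentile(W[b],[5,50,95],axis=0).round(1))
E
```

```text
clock: 12.55
eef_pos: [483.8, 88.2, 451.4]
tcp_rot: [-3.141, 0.0, 0.029]
contact_force: [-0.6, 0.4, -5.0]
opening: 0.099
t 12.55 pos [483.8  88.2 451.4] rpy [-1.7994e+02  2.0000e-02  1.6800e+00] F [-0.61  0.38 -5.02] op 0.099 q6 0.15
move cm [7.22 0.23 0.14] turn [-0.1  0.  -0.1]
wrist 535 205 z [234.  236.5 237.9] y [86.2 89.6 92.2]
wrist 541 183 z [229.  233.1 236.2] y [86.9 90.9 92.5]
wrist 547 170 z [226.3 228.9 230.6] y [86.4 90.5 92.8]
wrist 553 188 z [225.3 227.7 228.7] y [86.3 90.6 92.9]
wrist 559 200 z [225.4 227.5 228.7] y [86.5 90.6 93.1]
wrist 565 215 z [226.  228.3 229.6] y [86.7 90.8 93.3]
wrist 571 227 z [227.6 229.9 231.2] y [86.8 90.8 93.5]
wrist 577 230 z [229.2 231.5 232.8] y [86.9 91.1 93.6]
wrist 583 220 z [230.7 232.9 234.2] y [87.3 91.6 93.9]
wrist 589 219 z [231.1 233.3 234.4] y [87.3 91.5 94.1]
wrist 595 214 z [231.2 233.5 234.4] y [87.1 91.7 94.4]
wrist 601 217 z [231.5 233.6 234.8] y [87.6 91.8 94.4]
wrist 607 215 z [231.6 233.9 235. ] y [88.2 92.3 94.8]
wrist 613 78 z [231.7 233.7 235. ] y [87.8 92.4 94.7]
tab 2712 [[479.2  77.2 269.8]
 [483.2  95.1 296.5]
 [487.2  99.8 297.9]]
scene 535 32 z [232.4 236.2 237.9] y [87.6 91.2 93. ]
scene 541 25 z [229.  233.1 236.9] y [90.  93.2 94. ]
scene 547 21 z [226.5 229.4 230.4] y [89.3 92.9 94.3]
scene 553 24 z [225.3 227.7 229.2] y [88.  92.6 94.5]
scene 559 31 z [225.  227.3 228.4] y [88.3 92.5 94.3]
scene 565 31 z [225.8 228.2 229.9] y [88.6 91.9 95. ]
scene 571 30 z [227.8 229.6 231.3] y [88.2 92.2 95. ]
scene 577 34 z [229.  231.2 232.8] y [88.3 93.1 95.5]
scene 583 29 z [229.2 232.7 234.1] y [89.6 93.  95. ]
scene 589 27 z [231.7 232.8 234.4] y [88.7 93.4 95.8]
scene 595 27 z [230.9 233.9 234.4] y [89.7 93.6 96. ]
scene 601 29 z [231.6 233.7 234.6] y [89.7 92.9 95.8]
scene 607 23 z [230.3 233.6 234.9] y [90.5 94.1 96. ]
scene 613 10 z [230.9 233.3 234.8] y [90.2 94.5 96.2]
tab 145 [[479.   96.  266.2]
 [483.  100.6 284.2]
 [487.6 101.6 297.9]]
```

View pics/scene7.png

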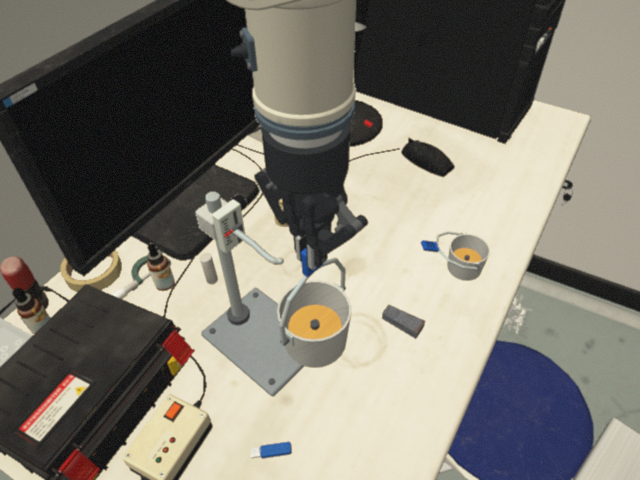

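View pics/wrist7.png

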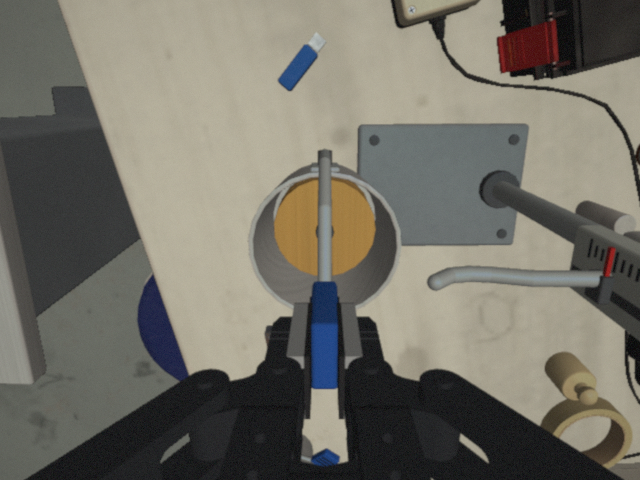

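The wrist view shows the hook tip at (437,282) and the bail edge-on, square to it. The hook's seat is at x≈557, y≈90 with its top at z≈227, and the bail wire clears the tip by about 19 mm. Advancing over the hook.

```bash
python3 -m creep '0 0.1 0 0 0; 0 0.3 -0.1 0 0; 0 0.7 -0.2 0 0; 0 1.2 -0.2 0 0; 0 1.7 -0.2 0 0; 0 2.2 -0.2 0 0; 0 2.7 -0.2 0 0; 0 3.2 -0.2 0 0; 0 3.7 -0.2 0 0; 0 4.2 -0.2 0 0; 0 4.7 -0.2 0 0; 0 5.2 -0.2 0 0; 0 5.7 -0.2 0 0; 0 6.2 -0.2 0 0; 0 6.6 -0.2 0 0; 0 7 -0.2 0 0; 0 7.2 -0.2 0 0; 0 7.3 -0.2 0 0; 0 7.3 -0.2 0 0; 0 7.3 -0.2 0 0'
python3 - <<'E'
from h import *
to([557,90,422],1.8)
for n in("wrist","scene"):
    c=camera_info(n); im,d=grab_frame(n); cv2.imwrite(f"pics/{n}8.png",im if n=="wrist" else cv2.resize(im[180:400,190:400],None,fx=2.7,fy=2.7))
E
```

```text
clock: 14.65
eef_pos: [556.5, 92.3, 451.4]
tcp_rot: [-3.14, 0.0, 0.029]
contact_force: [0.9, -0.4, -4.9]
opening: 0.098
t 14.65 pos [556.5  92.3 451.4] rpy [-1.7993e+02  2.0000e-02  1.6700e+00] F [ 0.89 -0.39 -4.86] op 0.098 q6 0.13
move cm [0.04 0.23 2.94] turn [-0.1  0.  -0.1]
```

View pics/scene8.png

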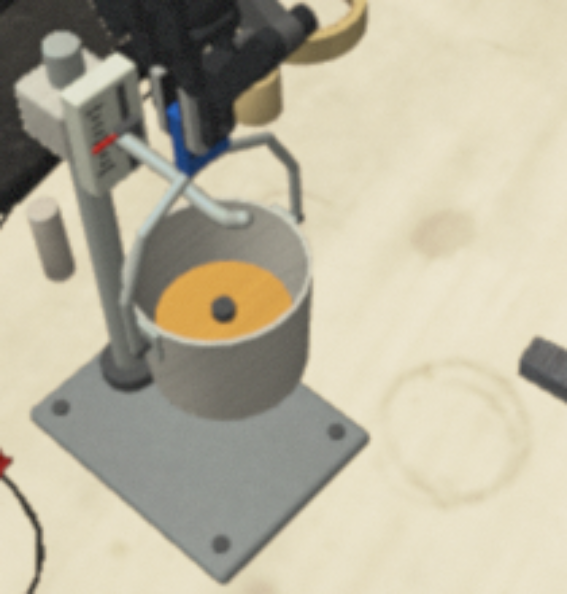

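View pics/wrist8.png

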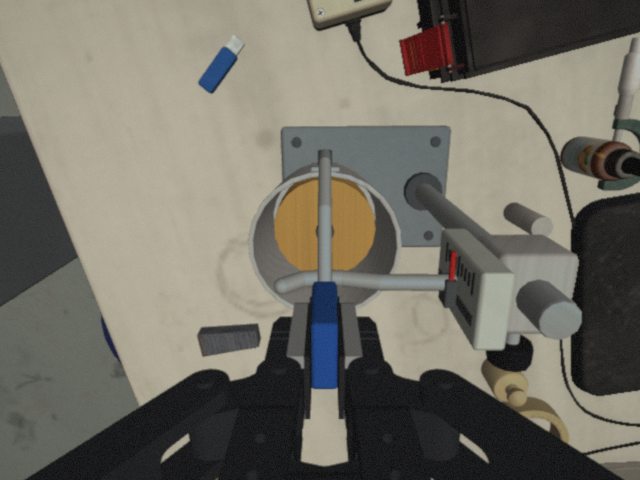

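The hook tip at wrist (285,285) is through the bail, under the wire. I'll lower to just above contact with a small y correction.

```bash
python3 -m creep '0 0 0.1 0.1 0; 0 0 0.2 0.3 0; 0 0 0.2 0.6 0; 0 0 0.2 0.9 0; 0 0 0.2 1.2 0; 0 0 0.2 1.5 0; 0 0 0.2 1.8 0; 0 0 0.2 2.1 0; 0 0 0.2 2.3 0; 0 0 0.2 2.4 0; 0 0 0.2 2.4 0; 0 0 0.2 2.4 0'
python3 -m creep '0 0 0 0.1 0; 0 0 0 0.2 0; 0 0 0 0.2 0; 0 0 0 0.2 0'
python3 -m creep '0 0 0 0.1 0; 0 0 0 0.2 0; 0 0 0 0.2 0; 0 0 0 0.2 0'
```

```text
clock: 15.95
eef_pos: [556.7, 90.3, 427.6]
tcp_rot: [-3.14, 0.0, 0.029]
contact_force: [0.2, 0.1, -5.3]
opening: 0.099
clock: 16.35
eef_pos: [556.6, 90.3, 425.6]
tcp_rot: [-3.14, 0.0, 0.029]
contact_force: [0.3, -0.4, -5.1]
opening: 0.1
clock: 16.75
eef_pos: [556.6, 90.3, 423.5]
tcp_rot: [-3.14, 0.0, 0.029]
contact_force: [-0.4, -0.2, -4.7]
opening: 0.1
```

```bash
python3 -m creep '0 0 0 0.1 0; 0 0 0 0.1 0; 0 0 0 0.1 0; 0 0 0 0.1 0'
python3 -m creep '0 0 0 0.1 0; 0 0 0 0.1 0; 0 0 0 0.1 0; 0 0 0 0.1 0'
python3 -m creep '0 0 0 0.1 0; 0 0 0 0.1 0; 0 0 0 0.1 0; 0 0 0 0.1 0'
```

```text
clock: 17.15
eef_pos: [556.6, 90.3, 422.6]
tcp_rot: [-3.14, 0.0, 0.029]
contact_force: [0.3, -0.2, -4.0]
opening: 0.103
clock: 17.55
eef_pos: [556.7, 90.3, 421.7]
tcp_rot: [-3.14, -0.0, 0.029]
contact_force: [-0.2, 0.4, -3.6]
opening: 0.1
clock: 17.95
eef_pos: [556.7, 90.4, 420.8]
tcp_rot: [-3.14, -0.0, 0.029]
contact_force: [-1.4, 0.6, -2.2]
opening: 0.1
```

Contact came at z≈423, and the hook has taken about half the weight so far. I'll keep going down.

```bash
python3 -m creep '0 0 0 0.1 0; 0 0 0 0.1 0; 0 0 0 0.1 0; 0 0 0 0.1 0'
python3 -m creep '0 0 0 0.1 0; 0 0 0 0.1 0; 0 0 0 0.1 0; 0 0 0 0.1 0'
python3 - <<'E'
from h import *
for i in range(3):
    im,d=grab_frame("scene"); print(sense()["contact_force"].round(2),sense()["eef_pos"].round(1))
cv2.imwrite("pics/scene9.png",cv2.resize(im[180:400,190:400],None,fx=2.7,fy=2.7))
E
```

```text
clock: 18.35
eef_pos: [556.7, 90.3, 419.8]
tcp_rot: [-3.14, -0.0, 0.029]
contact_force: [-0.5, -0.6, -1.5]
opening: 0.101
clock: 18.75
eef_pos: [556.7, 90.3, 418.9]
tcp_rot: [-3.14, -0.0, 0.029]
contact_force: [-1.5, 0.7, 0.3]
opening: 0.106
[-0.39 -0.24 -0.53] [556.7  90.3 418.9]
[-1.01 -0.27 -0.43] [556.7  90.3 418.8]
[-0.96 -0.08 -0.38] [556.7  90.3 418.8]
```

View pics/scene9.png

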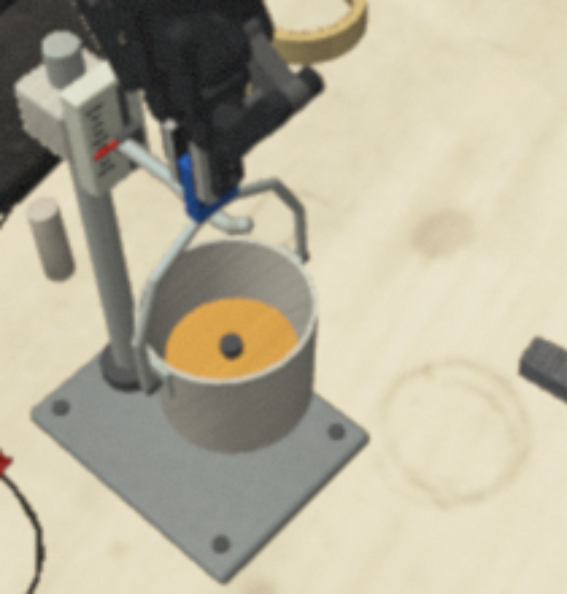

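The weight is on the hook, with arm Fz at about -0.4 N. I'll settle a touch more and open the jaws gently.

```bash
python3 -m creep '0 0 0 0.05 0; 0 0 0 0.05 0; 0 0 0 0.05 0' 20
python3 -m creep '12 0 0 0.05 0; 14 0 0 0.05 0; 16 0 0 0 0; 18 0 0 0 0; 21 0 0 0 0; 24 0 0 0 0; 28 0 0 0 0; 32 0 0 0 0; 35 0 0 0 0; 35 0 0 0 0'
python3 - <<'E'
from h import *
to([557,90,520],1.8)
for n in("wrist","scene"):
    c=camera_info(n); im,d=grab_frame(n); cv2.imwrite(f"pics/{n}10.png",im if n=="wrist" else cv2.resize(im[180:400,190:400],None,fx=2.7,fy=2.7))
E
```

```text
clock: 19.2
eef_pos: [556.7, 90.3, 418.4]
tcp_rot: [-3.14, -0.0, 0.029]
contact_force: [-1.7, -0.6, -0.3]
opening: 0.101
clock: 20.2
eef_pos: [556.7, 90.3, 418.4]
tcp_rot: [-3.14, -0.0, 0.029]
contact_force: [-0.2, 0.3, -0.2]
opening: 0.35
t 20.2 pos [556.7  90.3 418.4] rpy [-1.7993e+02 -1.0000e-02  1.6800e+00] F [-0.17  0.35 -0.22] op 0.35 q6 0.13
move cm [  0.03   0.02 -10.16] turn [-0.1 -0.  -0.1]
```

View pics/scene10.png

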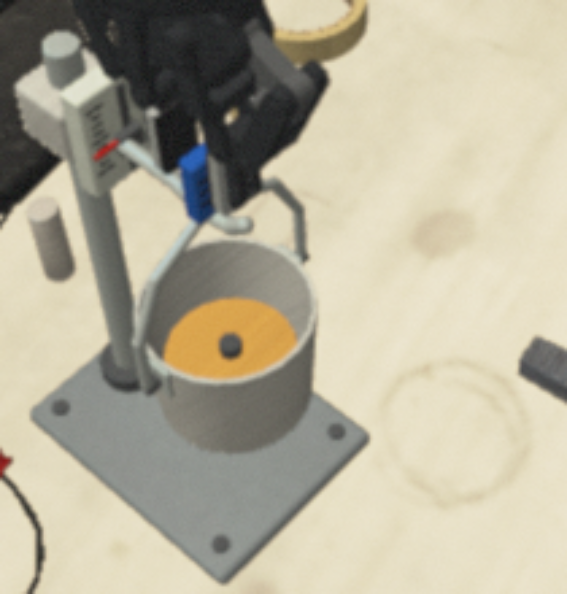

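View pics/wrist10.png

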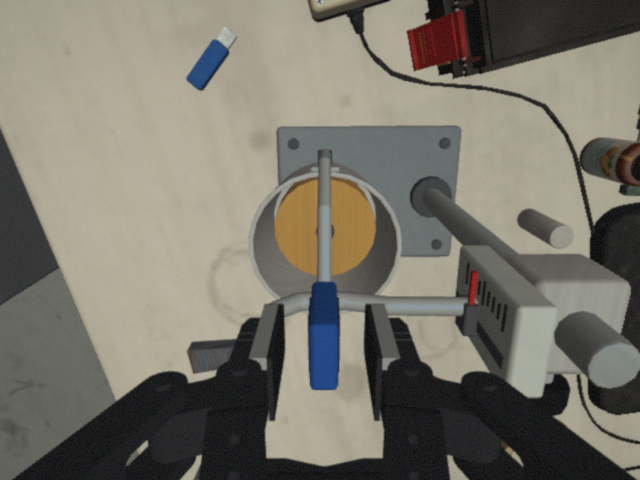

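The tab stands free between the jaws and the bail stays upright on the hook, with clear gaps on both sides. I'll retreat straight up and check.

```bash
python3 -m creep '35 0 0 -0.3 0; 35 0 0 -1 0; 35 0 0 -2 0; 35 0 0 -3.2 0; 35 0 0 -4.5 0; 35 0 0 -6 0; 35 0 0 -7.5 0; 35 0 0 -9 0; 35 0 0 -10.5 0; 35 0 0 -12 0; 35 0 0 -13 0; 35 0 0 -13 0; 35 0 0 -13 0; 35 0 0 -13 0; 35 0 0 -13 0'
python3 - <<'E'
from h import *
to([557,90,520],1.8)
for n in("wrist","scene"):
    c=camera_info(n); im,d=grab_frame(n); cv2.imwrite(f"pics/{n}11.png",im if n=="wrist" else cv2.resize(im[180:400,190:400],None,fx=2.7,fy=2.7))
    W=cloud(d,c); x,y,z=W[...,0],W[...,1],W[...,2]; hsv=cv2.cvtColor(im,cv2.COLOR_BGR2HSV)
    b=(hsv[...,0]>100)&(hsv[...,0]<120)&(hsv[...,1]>150)&(abs(x-557)<50)&(abs(y-88)<40)&(z>180)
    print(n,"tab",b.sum(),np.percentile(W[b],[5,50,95],axis=0).round(1).tolist())
    o=(hsv[...,0]>10)&(hsv[...,0]<22)&(hsv[...,1]>140)&(abs(x-557)<50)&(abs(y-88)<50)&(z>60)&(z<200)
    P=W[o]; A=np.c_[P[:,:2],np.ones(len(P))]; k=np.linalg.lstsq(A,P[:,2],rcond=None)[0]; print("disc tilt",k[:2],P.mean(0))
E
```

```text
clock: 21.8
eef_pos: [556.6, 90.2, 547.6]
tcp_rot: [-3.141, 0.001, 0.029]
contact_force: [-0.2, -0.1, -0.8]
opening: 0.349
t 21.8 pos [556.6  90.2 547.6] rpy [-1.7994e+02  6.0000e-02  1.6700e+00] F [-0.16 -0.07 -0.82] op 0.349 q6 0.13
move cm [0.04 0.02 2.76] turn [-0.1  0.1 -0.1]
wrist tab 715 [[552.0, 79.0, 243.5], [556.1, 93.1, 264.0], [560.2, 101.9, 265.2]]
disc tilt [ 0.00195537 -0.00461375] [556.61074203  93.21472926 115.23892901]
scene tab 375 [[551.2, 81.9, 233.9], [552.7, 94.6, 255.7], [558.2, 103.1, 265.0]]
disc tilt [-0.00523189  0.00906209] [564.25374603  86.06387955 115.40652397]
```

View pics/scene11.png

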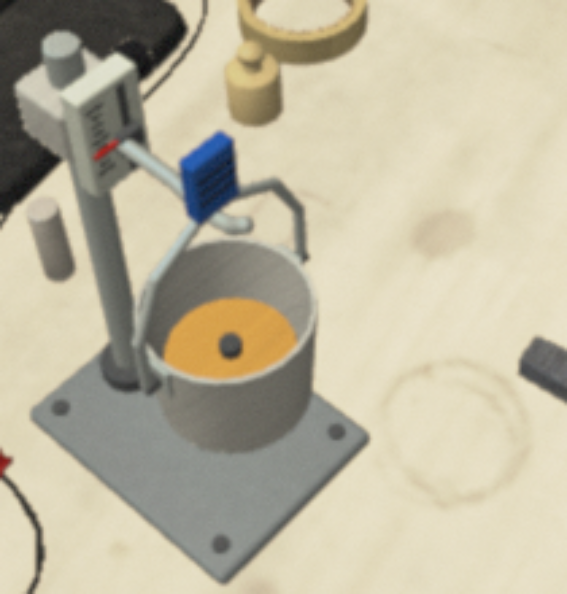

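The pail hangs level with the tab upright over the seat, and the robot is about 110 mm clear. Handing in.

```bash
python3 -c "
from rig import *
print(sign_off())"
```

```text
the job is handed in; nothing more can be done
None
```

The pail is hanging on the gauge hook by its bail, level and at rest. I handed the job in at about 22 s of the 61 s limit; the hand-in reports no verdict.

- **What I did:** One open finger pushed the folded bail of the larger pail up along its arc while the pail stayed standing. I then closed on the blue tab, lifted (about 5 N), turned the pail 67° square to the hook and brought the bail in over the tip. I lowered in 1 mm steps until the arm carried about 0.4 N, then opened the jaws and backed straight up.
- **Last checks:** The tab is upright at about (556, 91) mm, within about 2 mm of the seat I measured. The brass discs are flat to under 0.01 rad, and the discs' top is about 115 mm above the desk. The arm read no contact force beyond its usual noise (under 1 N). The other loose parts looked unmoved in the pictures, but I did not measure them again.
- **Disagreements:** The scene camera put things about 3–4 mm further to +y than the top camera, with the wrist camera mostly in between. While the hook was taking the weight, the arm felt about 1 N sideways, and that vanished when I opened the jaws. I had no direct reading of the hook's load, but the arm never felt a push that would have taken it past 8 N.

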